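# Knock the wheel studs home in a hub

## Task

Two of the five press-in studs of the wheel hub still stand proud: pick up the mallet with the fat white nylon head and knock both down with it until their heads sit fully home against the flange like the other three. Only the mallet may touch the hub and its studs, never the gripper or arm. Then lay the mallet back down on the rubber mat, let go of it, and leave everything else on the bench where it is.

Things in the scene. Friction and masses are not known exactly. Their poses are not given: they have to be found in the camera images.
- hub: Steel wheel hub on a light timber board (190 x 190 x 20), fixed to the bench. Origin: under the board's centre, on the hub axis, z up. Barrel 72 diameter; flange 136 diameter, its upper face 77 above the bench. Five upright studs on a circle of radius 50: stud_a at 0 degrees about z from x, stud_b at 144; those at 72, 216, 288 are home, their 6 thick heads on the flange (tops 83 above the bench).
- stud_a (a joint): How far stud_a is driven down, m: 0 = its head's underside 20 mm above the flange, 0.020 = head seated on the flange (hard stop). Starts between 0 and 0.008. Steel stud, round head 22 diameter, 6 thick, on a 12 shank; it is tight: takes about 10 N to move and stays where it is left.
- stud_b (a joint): The same for the second proud stud, same shape and same values.
- stud_a_top (a point): Centre of the top of stud_a's head, moving with it; 83 above the bench when home, up to 103 at the start.
- stud_b_top (a point): Centre of the top of stud_b's head, likewise.
- mallet: Mallet (about 0.45 kg): white cylindrical head 54 diameter, 90 tall, and a wooden handle 22 wide, 26 tall. It starts standing on one striking face, handle level. Origin: centre of that lower face; z: up along the head (other face at +90); the handle leaves along -x, its axis 45 above the lower face, from 27 to 205 from the head's axis.
- mallet_grip (a point): Point on the handle's axis 65 from the head's axis (frame parallel to the mallet's); a good place to grip across the 22 mm width from above.
- mallet_head (a point): Centre of the mallet's head.
- mat: Black rubber mat 280 x 170 x 5, fixed flat on the bench, where the mallet starts and ends. Origin: centre of its underside; x along its length.
- socket: Bystander: steel socket, a tube 26 diameter and 30 tall, on a corner of the mat. Origin: centre of its underside.
- nut: Bystander: round steel lug nut 24 diameter, 18 tall, on a corner of the hub's board. Origin: centre of its underside.
- spare_stud: Bystander: spare stud standing on its head on the diagonally far corner of the hub's board, 22 diameter, 40 tall. Origin: centre of its underside.
- spray_can: Bystander: spray can 66 diameter, 190 tall, to the robot's left. Origin: centre of its underside.
- oil_bottle: Bystander: grey oil bottle 80 diameter, 200 tall, to the robot's right. Origin: centre of its underside.
- paint_tin: Bystander: bare metal paint tin 100 diameter, 110 tall, to the robot's right and nearer. Origin: centre of its underside.
- filter_box: Bystander: cardboard filter box 85 x 85 x 90 to the robot's left and nearer. Origin: centre of its underside.
- wrench: Bystander: steel wrench lying crosswise beyond the hub and the mat. Origin: underside, mid-length.

How it is judged:
By the outcome, as a careful person would: the job done as asked, in the order asked, and still so for the second after the job is handed in, with the robot touching nothing.
It also fails if it takes over 56 s, if anything falls off the work surface, if the arm or the gripper's body presses on something with over 40 N, if the wrist force passes 120 N, or if a joint passes its speed limit or range.

## Robot

A 6-joint arm with a two-finger parallel gripper is mounted at the origin on the work surface. World frame = base frame: x ahead of the robot, y to its left, z up, the work surface at z = 0. Lengths are in m, angles in rad, forces in N, time in s.
With the tool pointing down it reaches from about 0.35 to 0.775 m from the base axis. Payload 7.3 kg.
Tool frame: the origin (TCP) lies at the very end of the fingers, on their centre line; the grasp point (between the pads) lies 19 mm behind it; z points along the fingers, y is the line along which they close (so a half turn about z gives the same grasp; the last joint's range is limited). The gripper opens to 92 mm and grips with 3 to 60 N. Pads are 19 mm wide; open, the fingers measure 130 mm over their backs; the gripper's body (75 mm by 190 mm) begins 47 mm behind the grasp point.
Start: joints at [-1.267, 0.342, 1.524, -0, 1.275, -0.146], TCP at [0.228, -0.473, 0.227] pointing down, gripper open.
Joint ranges: [-2.53, 2.53], [-0.77, 2.02], [0.04, 2.7], [-1, 4.14], [0.28, 2.66], [-3.11, 3.11]. Speed limits (rad/s): [2.57, 2.57, 3.14, 3.14, 3.14, 3.14].

## Interface

Orientations are given as a rotation vector (axis times angle).
In Python, from plant import observe, capture, camera_params, bot, spotter gives the robot as it stands.
- The arm moves only by the tool drive_tool, never from a script. Its argument "steps" is one flat list of numbers, 7 for each row, row after row: the finger opening in cm, from 0 to 9.18, then the shift along the world's x, y, z in cm, then the turn, a rotation vector about the world's x, y, z in rad. In form: [hand, dx, dy, dz, wx, wy, wz, hand, dx, dy, dz, wx, wy, wz, ...]. A call has 1 to 12 rows; each row is the pose to reach, as a shift and turn from the pose commanded when the call began; what a row does not reach only later rows make up. A row lasts 1/10 s, in which the tool goes at most 50 mm and 8.59 degrees, less where a joint would pass 70% of its speed; a pose out of reach is approached as far as the arm can. A call with a gripper value outside its range is refused whole. The fingers move at their own pace and stop on an object; "grip_force" is the grip in N (left out, the last holds). Time passes only in rows, so rows that repeat a pose let the fingers close. It gives the time, the measured TCP pose, the force, the opening and the grip force at its end, in the units of the state.
- observe(): the state, without advancing time (a new reading comes with each control period).
- capture(name): name is "scene" or "top" or "wrist"; returns the picture (420x560x3 uint8, red, green, blue); there is no depth.
- camera_params(name): a dict with "fov_y" (degrees; the focal length in pixels is half the picture's height over the tangent of half this angle, whatever the lens; pixels are square), "cx", "cy" (the principal point, pixels), "k1" (the pictures are not rectified: a ray, as slopes to the right and down, at radius r is drawn at 1 + k1 r^2 times it, then the intrinsics apply), "rvec" (rotation vector, rad) and "tvec" (3), from world to camera coordinates, as OpenCV has them; the wrist camera has in their place "mount" (4x4, takes a point from camera to tool coordinates, whose origin is the TCP and whose axes are the flange's). Camera axes: x right, y down, z forward; pixel columns grow to the right and rows downward; lengths in m; the calibration is good to about 2 mm. A picture is of the moment at which its call begins: read the wrist's pose just before it. camera_params takes no time and is no camera call.
- bot.hand_in(): hands the job in; it is judged then, once.
Trained networks look in the newest picture that a camera, given by its name, has taken for a name from the list of things; names that differ only in an ending like _2 or _b are one class to them, and where a whole thing is asked for, a point or a joint stands for the part that bears it (a point fixed in the world has none). Each returns a list of dicts, best first, with "confidence" (0 to 1); they miss things now and then, are a little off and sometimes report something else, mostly with a low value. They report only what shows in the picture. A call takes as long as a camera call.
- spotter.regions_of(thing, camera): "mask" (420x560 bool, what is visible of it) and "xy" ([column, row] in pixels, amid what is visible of it).
The state is a dict: "t": time; "q": joint angles; "joint_vel": joint speeds; "joint_torque": joint torques, N m; "ee_pos": TCP position; "tool_rot": TCP orientation; "force": force on the tool from outside, world axes, zero at the start; "moment": the same for the moment, N m; "width": finger opening in m; "finger_force": force on a finger pad.
Only numpy, scipy, OpenCV 4.12 (cv2) and the standard library are available. Lean on these libraries where they do the work, as an engineer would, in place of code of your own. Each camera call takes 0.05 s, during which the arm holds its last target. There are 200 camera calls.

## Working session

There is one attempt and no reset: what is moved stays moved. The work goes in short steps, Python scripts to look and compute and a tool call to move; the robot and the scene stay as the last step left them, time stands still between calls to the robot, and variables do not carry over. Pictures are saved under pics/ and viewed, at most 10 in all, crops included, and the job is handed in when it is done.

Besides the shell and the picture viewer there is one more tool, called after "Request:" by a JSON object that holds its "fn" and its "kwargs", one argument or row to a line. drive_tool: Moves the arm, as the interface text tells. Its arguments: {"type":"object","properties":{"steps":{"type":"array","items":{"type":"number"}},"grip_force":{"type":"number"}},"required":["steps"]}

```bash
mkdir -p pics; ls; cat > h.py <<'E'
import numpy as np, cv2
from plant import observe, capture, camera_params, bot, spotter
def cam(name):
    p=camera_params(name); f=210/np.tan(np.radians(p["fov_y"])/2)
    if "mount" in p:
        s=observe(); T=np.eye(4); T[:3,:3]=cv2.Rodrigues(np.array(s["tool_rot"],float))[0]; T[:3,3]=s["ee_pos"]
        W=T@np.array(p["mount"]); R=W[:3,:3].T; t=-R@W[:3,3]
    else:
        R=cv2.Rodrigues(np.array(p["rvec"],float))[0]; t=np.array(p["tvec"],float).ravel()
    return dict(f=f,c=np.array([p["cx"],p["cy"]]),k=p["k1"],R=R,t=t)
def proj(C,P):
    X=np.atleast_2d(P)@C["R"].T+C["t"]; s=X[:,:2]/X[:,2:]; r2=(s**2).sum(1,keepdims=True)
    return s*(1+C["k"]*r2)*C["f"]+C["c"]
def onz(C,uv,z):
    uv=np.atleast_2d(uv).astype(float); d=(uv-C["c"])/C["f"]; s=d.copy()
    for _ in range(30): s=d/(1+C["k"]*(s**2).sum(1,keepdims=True))
    ray=np.c_[s,np.ones(len(s))]@C["R"]; o=-C["R"].T@C["t"]
    return o+ray*((z-o[2])/ray[:,2:])
E
python3 - <<'E'
from h import *
s=observe(); print(s["t"],s["ee_pos"],s["tool_rot"],s["width"],s["force"])
for n in ["scene","top"]:
    I=capture(n); cv2.imwrite(f"pics/{n}0.png",I[...,::-1]); C=cam(n); print(n,(-C["R"].T@C["t"]).round(3))
    for t in ["mallet","mallet_head","hub","stud_a","stud_a_top","nut","spare_stud","socket","mat"]:
        r=spotter.regions_of(t,n)
        print(t,[(np.round(q["confidence"],2),np.round(q["xy"]).tolist(),int(q["mask"].sum())) for q in r[:5]])
E
```

```text
pics
0.0 [ 0.22814288 -0.47238456  0.22606808] [-3.06104419e+00 -7.00247364e-01  2.22362268e-04] 0.09154067838547818 [ 0.69604724 -0.23410217  0.64663394]
scene [ 0.954 -0.687  1.192]
mallet [(np.float64(0.89), [247.0, 280.0], 1268), (np.float64(0.57), [364.0, 111.0], 1271)]
mallet_head [(np.float64(0.81), [248.0, 280.0], 1233), (np.float64(0.16), [326.0, 175.0], 46)]
hub [(np.float64(0.96), [290.0, 184.0], 3320)]
stud_a [(np.float64(0.61), [295.0, 176.0], 44), (np.float64(0.59), [365.0, 109.0], 1176)]
stud_a_top []
nut []
spare_stud [(np.float64(0.43), [328.0, 174.0], 64)]
socket [(np.float64(0.48), [223.0, 236.0], 85)]
mat [(np.float64(0.85), [241.0, 286.0], 5061)]
top [ 0.278 -0.019  1.72 ]
mallet [(np.float64(0.71), [328.0, 209.0], 566), (np.float64(0.53), [408.0, 190.0], 656), (np.float64(0.42), [136.0, 195.0], 610)]
mallet_head [(np.float64(0.71), [329.0, 209.0], 563), (np.float64(0.29), [136.0, 195.0], 638)]
hub []
stud_a []
stud_a_top []
nut []
spare_stud []
socket []
mat []
```

```bash
python3 - <<'E'
from h import *
a=cv2.imread("pics/scene0.png")[60:360,140:440]; b=cv2.imread("pics/top0.png")[80:305,100:460]
cv2.imwrite("pics/a.png",cv2.resize(a,(600,600),interpolation=cv2.INTER_CUBIC)); cv2.imwrite("pics/b.png",cv2.resize(b,(792,495),interpolation=cv2.INTER_CUBIC))
E
```

```text
(no output)
```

View pics/a.png

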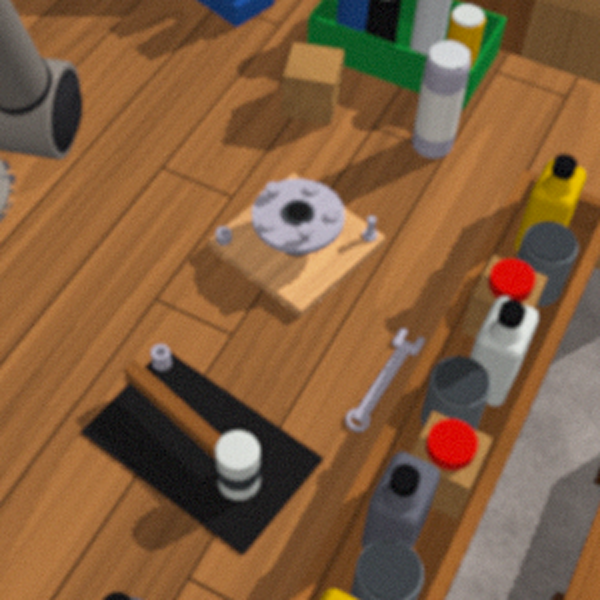

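View pics/b.png

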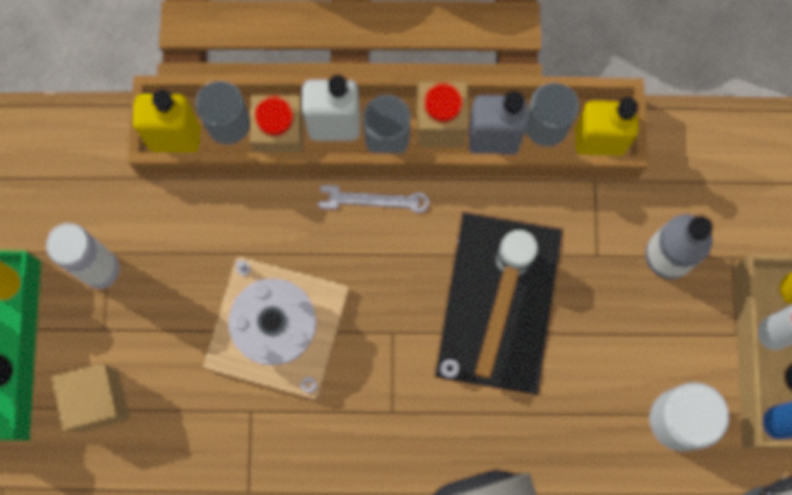

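The scene view shows the mallet on the mat, with its head at crop (238,450) and the socket at the mat's corner (160,355). The hub is at (298,212). The top view agrees: mallet head (518,250), handle end (485,375), hub bore (272,320), nut and spare stud at the board's corners.

```bash
python3 - <<'E'
from h import *
C=cam("top"); f=lambda x,y,z: onz(C,[100+x/2.2,80+y/2.2],z)[0].round(4)
print("head",f(518,245,.095),"hend",f(486,374,.063),"hstart",f(513,270,.063))
cs=[f(*p,.02) for p in [(238,257),(350,288),(316,399),(203,367)]]; print("board",cs,np.mean(cs,0)); print("bore",f(272,320,.077))
print("mat",[f(*p,.005) for p in [(464,212),(563,229),(537,394),(436,376)]])
print("socket",f(450,368,.03))
p=camera_params("wrist"); print(p)
C=cam("scene"); print("scene head",onz(C,[140+238/2,60+445/2],.095), "bore", onz(C,[140+298/2,60+212/2],.077))
E
```

```text
head [ 0.6552 -0.208   0.095 ] hend [ 0.4569 -0.1592  0.063 ] hstart [ 0.622  -0.2032  0.063 ]
board [array([0.6495, 0.2392, 0.02  ]), array([0.5994, 0.0558, 0.02  ]), array([0.4196, 0.1071, 0.02  ]), array([0.4689, 0.2895, 0.02  ])] [0.53435 0.1729  0.02   ]
bore [0.537  0.1739 0.077 ]
mat [array([ 0.7314, -0.13  ,  0.005 ]), array([ 0.7038, -0.2934,  0.005 ]), array([ 0.4315, -0.2458,  0.005 ]), array([ 0.4594, -0.0838,  0.005 ])]
socket [ 0.4697 -0.105   0.03  ]
{'fov_y': 71.3774841245772, 'cx': 275.75843417996884, 'cy': 208.32604310004356, 'k1': -0.032416117564278674, 'mount': array([[ 2.12175214e-04, -9.52606250e-01, -3.04205996e-01,
         8.28902504e-02],
       [ 9.99999906e-01,  8.74651352e-05,  4.23579289e-04,
        -6.15276642e-04],
       [-3.76896860e-04, -3.04206058e-01,  9.52606179e-01,
        -1.57659071e-01],
       [ 0.00000000e+00,  0.00000000e+00,  0.00000000e+00,
         1.00000000e+00]])}
scene head [[ 0.65453082 -0.20229872  0.095     ]] bore [[0.53982137 0.1775598  0.077     ]]
```

Request:
{"fn": "drive_tool", "kwargs": {
  "steps": [9,0,0,5,0,0,0,9,4,3,6,0,0,-0.14,9,8,6.5,6,0,0,-0.28,9,12,10,6,0,0,-0.42,9,16,13.5,6,0,0,-0.56,9,20,17,6,0,0,-0.69,9,24,20.5,6,0,0,-0.69,9,28,24,6,0,0,-0.69,9,32,28,6,0,0,-0.69,9,32,28,6,0,0,-0.69,9,32,28,6,0,0,-0.69,9,32,28,6,0,0,-0.69]
}}

```text
t: 2.2
ee_pos: [0.5488, -0.1917, 0.2863]
tool_rot: [3.119, -0.372, -0.001]
force: [-0.7, 0.6, -0.0]
width: 0.0901
finger_force: 0.0
```

```bash
python3 - <<'E'
from h import *
s=observe(); print(s["t"],s["ee_pos"],s["tool_rot"])
C=cam("wrist"); I=capture("wrist"); cv2.imwrite("pics/w1.png",I[...,::-1])
for t in ["mallet","mallet_head"]:
    for q in spotter.regions_of(t,"wrist")[:2]: 
        m=q["mask"].astype(np.uint8); r=cv2.minAreaRect(cv2.findNonZero(m)); print(t,q["confidence"],q["xy"],m.sum(),r)
print(proj(C,[[.655,-.208,.095],[.592,-.192,.063],[.457,-.159,.063]]).round())
E
```

```text
2.2 [ 0.54879713 -0.19171853  0.2862504 ] [ 3.11931487e+00 -3.72214477e-01 -1.39534450e-03]
mallet 0.8 [267.2, 123.7] 3998 ((267.0, 157.0), (178.0, 46.0), 90.0)
mallet_head 0.56 [267.9, 127.7] 4001 ((267.0, 156.5), (179.0, 46.0), 90.0)
[[268.  92.]
 [268. 148.]
 [269. 247.]]
```

View pics/w1.png

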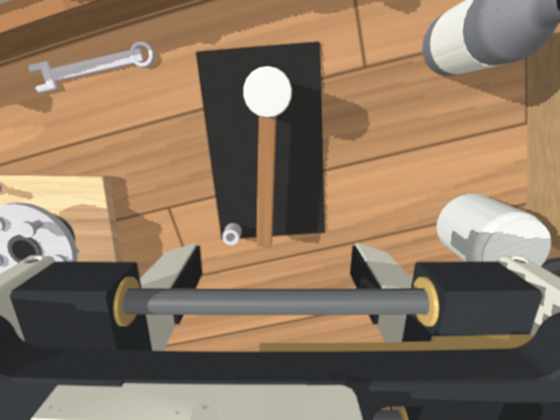

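The wrist view shows the mallet head's top face at (267,91). The handle runs from (267,118) to (264,246), and the socket at (232,234) is clear of it.

```bash
python3 - <<'E'
from h import *
C=cam("wrist"); f=lambda x,y,z: onz(C,[x,y],z)[0].round(4)
h,e,s=f(267.5,91,.095),f(264.3,245,.063),f(267,119,.063)
print(h,e,s,f(243,91,.095),f(292,91,.095)); d=e-h; print("len",np.hypot(*d[:2]),"yaw",np.arctan2(-d[1],-d[0]), np.arctan2(*(s-e)[1::-1]))
u=-d[:2]/np.hypot(*d[:2]); print("grip",h[:2]-u*.065, "tool",observe()["ee_pos"], "socket",f(232,233,.03))
R=cv2.Rodrigues(np.array(observe()["tool_rot"]))[0]; print(np.arctan2(R[1,0],R[0,0]),R[:,2])
E
```

```text
[ 0.6553 -0.2104  0.095 ] [ 0.4601 -0.155   0.063 ] [ 0.6261 -0.2014  0.063 ] [ 0.6619 -0.1838  0.095 ] [ 0.6488 -0.237   0.095 ]
len 0.20290933936120337 yaw -0.2765395741722154 -0.2725617557668694
grip [ 0.59276961 -0.19265316] tool [ 0.54760623 -0.19373345  0.28680705] socket [ 0.4768 -0.107   0.03  ]
-0.2415916912491648 [-2.60321693e-04 -3.33739058e-04 -9.99999910e-01]
```

Request:
{"fn": "drive_tool", "kwargs": {
  "steps": [9,4.5,0,-3,0,0,-0.034,9,4.5,0,-8,0,0,-0.034,9,4.5,0,-13,0,0,-0.034,9,4.5,0,-18,0,0,-0.034,9,4.5,0,-22,0,0,-0.034,9,4.5,0,-25.1,0,0,-0.034,9,4.5,0,-25.1,0,0,-0.034,9,4.5,0,-25.1,0,0,-0.034,1.5,4.5,0,-25.1,0,0,-0.034,1.5,4.5,0,-25.1,0,0,-0.034,1.5,4.5,0,-25.1,0,0,-0.034,1.5,4.5,0,-25.1,0,0,-0.034],
  "grip_force": 60
}}

```text
t: 3.55
ee_pos: [0.5937, -0.193, 0.0368]
tool_rot: [3.112, -0.429, 0.002]
force: [0.6, -0.3, 0.1]
width: 0.0627
finger_force: 0.0
```

Request:
{"fn": "drive_tool", "kwargs": {
  "steps": [1.5,0,0,0,0,0,0,1.5,0,0,0,0,0,0,1.5,0,0,0,0,0,0,1.5,0,0,0,0,0,0]
}}

```text
t: 3.95
ee_pos: [0.5933, -0.1928, 0.0357]
tool_rot: [3.112, -0.429, -0.0]
force: [-0.0, -1.0, 0.7]
width: 0.0305
finger_force: 0.0
```

Request:
{"fn": "drive_tool", "kwargs": {
  "steps": [1.5,0,0,0,0,0,0,1.5,0,0,0,0,0,0,1.5,0,0,0,0,0,0,1.5,0,0,2,0,0,0,1.5,0,0,5,0,0,0,1.5,0,0,10,0,0,0,1.5,0,0,15,0,0,0,1.5,0,0,20,0,0,0,1.5,-2,4,23,0,0,0,1.5,-5,8,23,0,0,0,1.5,-8,12,23,0,0,0,1.5,-9,16,23,0,0,0]
}}

```text
t: 5.15
ee_pos: [0.5001, -0.0316, 0.2652]
tool_rot: [3.112, -0.431, -0.005]
force: [0.6, -0.8, -5.1]
width: 0.0217
finger_force: 59.6
```

Request:
{"fn": "drive_tool", "kwargs": {
  "steps": [1.5,-2,4,0,0,0,0,1.5,-2,4,0,0,0,0,1.5,-2,4,0,0,0,0]
}}

```text
t: 5.45
ee_pos: [0.4827, 0.0078, 0.2655]
tool_rot: [3.112, -0.426, -0.001]
force: [1.2, 0.6, -4.0]
width: 0.0219
finger_force: 59.6
```

```bash
python3 - <<'E'
from h import *
s=observe(); print(s["t"],s["ee_pos"],s["tool_rot"],s["force"],s["moment"])
I=capture("wrist"); cv2.imwrite("pics/w2.png",I[...,::-1])
E
```

```text
5.45 [0.48268388 0.00784697 0.26545378] [ 3.11196761e+00 -4.26081272e-01 -1.33367171e-03] [ 1.22978364  0.6036553  -4.03692679] [ 0.08100041  0.24446951 -0.02173646]
```

View pics/w2.png

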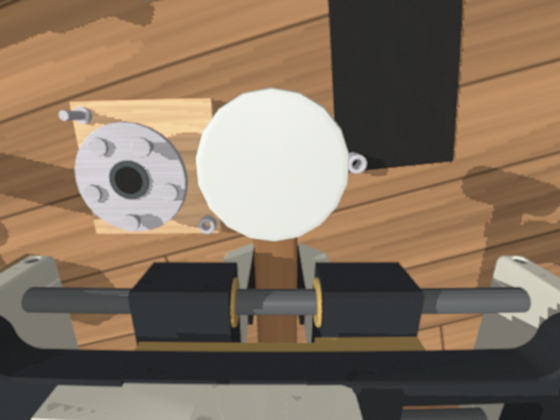

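The mallet is held level. The hub's five studs are visible at (98,148), (144,146), (174,191), (132,221) and (95,193), with the bore at (130,180).

```bash
python3 - <<'E'
from h import *
I=cv2.imread("pics/w2.png")[100:245,55:225]; I=cv2.resize(I,None,fx=4,fy=4,interpolation=cv2.INTER_CUBIC); cv2.imwrite("pics/w2c.png",I); print(I.shape)
C=cam("wrist")
print("bore",onz(C,[130,180],.077)); b=onz(C,[[73,102],[212,98],[233,232]],.02); print("board",b)
E
```

```text
(580, 680, 3)
bore [[0.53893788 0.17553567 0.077     ]]
board [[0.65299966 0.23762985 0.02      ]
 [0.60592926 0.05879485 0.02      ]
 [0.42034878 0.09088293 0.02      ]]
```

View pics/w2c.png

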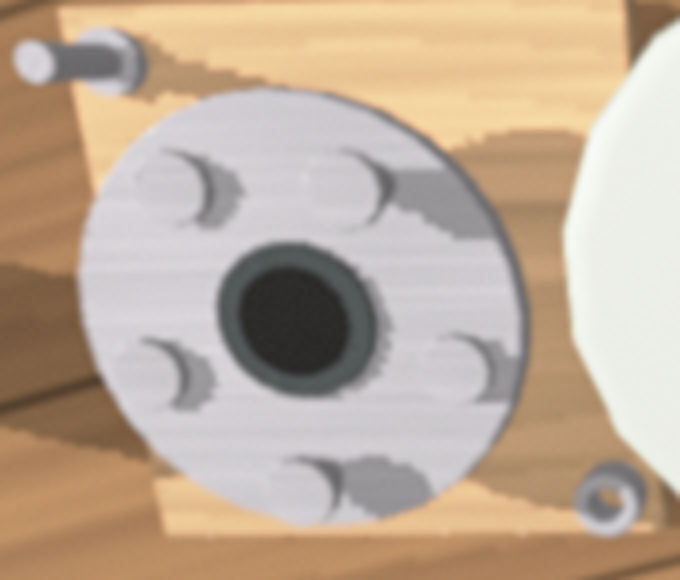

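The studs with long shadows, proud of the flange, are the upper one at crop (345,188) and the lower one at (302,490). The right one lies between them, so they are 144 degrees apart. The other three are home.

```bash
python3 - <<'E'
from h import *
from scipy.optimize import least_squares
C=cam("wrist"); g=lambda x,y:np.array([55+x/4,100+y/4])
home={72:g(460,366),216:g(168,188),288:g(148,372)}; a,b=g(302,490),g(345,188)
def P(p,d,z): t=p[2]+np.radians(d); return [p[0]+.05*np.cos(t),p[1]+.05*np.sin(t),z]
def fit(v):
    r=[proj(C,P(v,d,.083))[0]-uv for d,uv in home.items()]
    r+=[proj(C,P(v,0,v[3]))[0]-a,proj(C,P(v,144,v[4]))[0]-b,proj(C,[v[0],v[1],.077])[0]-g(297,318)]
    return np.ravel(r)
best=[least_squares(fit,[.538,.175,y0,.1,.1]) for y0 in np.arange(0,6.3,.6)]
best=min(best,key=lambda r:r.cost); v=best.x; print(v.round(4),np.degrees(v[2]),best.cost,best.fun.round(1))
print("a",P(v,0,v[3]),"b",P(v,144,v[4]))
Cs=cam("top")
E
```

```text
[0.5398 0.1748 2.8886 0.094  0.0986] 165.5044053129639 1.7108177078550313 [-1.1  0.4  0.2 -0.4 -0.2  0.6  0.2  0.2 -0.1 -0.4  1.  -0.3]
a [np.float64(0.4913889899175514), np.float64(0.18732344896166797), np.float64(0.09400428791093382)] b [np.float64(0.571604211667614), np.float64(0.13622938696359407), np.float64(0.09862536046177732)]
```

Request:
{"fn": "drive_tool", "kwargs": {
  "steps": [1.5,0.5,4,0,0,0,0,1.5,1.5,9,0,0,0,0,1.5,2.6,13,0,0,0,0,1.5,2.6,14.6,-4,0,0,0,1.5,2.6,14.6,-8,0,0,0,1.5,2.6,14.6,-11,0,0,0,1.5,2.6,14.6,-11,0,0,0,1.5,2.6,14.6,-11,0,0,0,1.5,2.6,14.6,-11,0,0,0]
}}

```text
t: 6.4
ee_pos: [0.5111, 0.1527, 0.1576]
tool_rot: [-3.111, 0.431, -0.006]
force: [0.3, 0.1, -4.7]
width: 0.0212
finger_force: 59.9
```

```bash
python3 - <<'E'
from h import *
s=observe(); print(s["t"],s["ee_pos"],s["tool_rot"],s["force"])
I=capture("wrist"); W=I.copy(); I=capture("scene"); cv2.imwrite("pics/s3.png",np.vstack([W[...,::-1][60:330],cv2.resize(I[120:240,190:410][...,::-1],(560,305),interpolation=cv2.INTER_CUBIC)]))
E
```

```text
6.4 [0.51109586 0.15272067 0.15763988] [-3.11095152  0.43115519 -0.00562492] [ 0.2951658   0.08629907 -4.73817298]
```

View pics/s3.png

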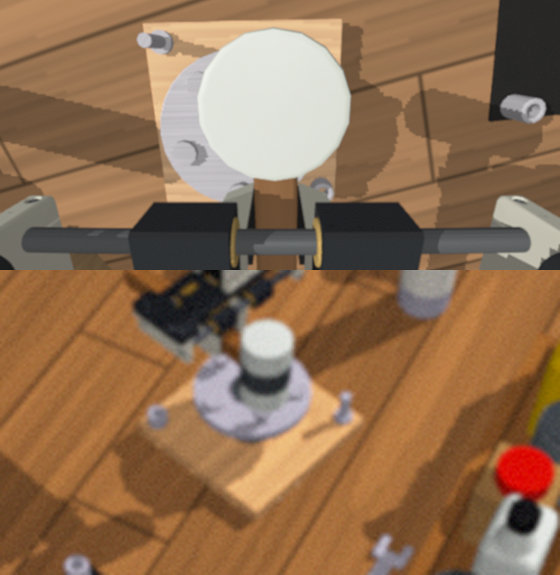

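The mallet hangs level over stud_b, with the head at (273,105) in the wrist part of the picture. Next I press down in stages.

Request:
{"fn": "drive_tool", "kwargs": {
  "steps": [1.5,0,0,-1,0,0,0,1.5,0,0,-2,0,0,0,1.5,0,0,-2.5,0,0,0,1.5,0,0,-3,0,0,0,1.5,0,0,-3.4,0,0,0,1.5,0,0,-3.4,0,0,0]
}}

```text
t: 7.1
ee_pos: [0.5088, 0.1532, 0.1215]
tool_rot: [3.112, -0.429, -0.001]
force: [-1.1, -0.1, -3.6]
width: 0.0214
finger_force: 59.9
```

Request:
{"fn": "drive_tool", "kwargs": {
  "steps": [1.5,0,0,-0.2,0,0,0,1.5,0,0,-0.4,0,0,0,1.5,0,0,-0.6,0,0,0,1.5,0,0,-0.6,0,0,0]
}}

```text
t: 7.5
ee_pos: [0.5092, 0.1533, 0.1159]
tool_rot: [3.112, -0.429, 0.0]
force: [-3.3, -0.5, 1.4]
width: 0.0216
finger_force: 59.9
```

Request:
{"fn": "drive_tool", "kwargs": {
  "steps": [1.5,0,0,-0.2,0,0,0,1.5,0,0,-0.4,0,0,0,1.5,0,0,-0.4,0,0,0]
}}

```text
t: 7.8
ee_pos: [0.5092, 0.1535, 0.113]
tool_rot: [-3.112, 0.429, -0.001]
force: [-7.9, 0.2, 10.5]
width: 0.0214
finger_force: 59.9
```

Request:
{"fn": "drive_tool", "kwargs": {
  "steps": [1.5,0,0,-0.2,0,0,0,1.5,0,0,-0.3,0,0,0,1.5,0,0,-0.3,0,0,0,1.5,0,0,-0.3,0,0,0]
}}

```text
t: 8.2
ee_pos: [0.5084, 0.1541, 0.1112]
tool_rot: [-3.111, 0.428, 0.0]
force: [-14.6, 3.7, 22.3]
width: 0.0218
finger_force: 60.0
```

```bash
python3 - <<'E'
from h import *
s=observe(); print(s["t"],s["ee_pos"],s["tool_rot"],s["force"],s["moment"])
W=capture("wrist"); I=capture("scene"); cv2.imwrite("pics/s4.png",np.vstack([W[...,::-1][60:330],cv2.resize(I[120:240,190:410][...,::-1],(560,305),interpolation=cv2.INTER_CUBIC)]))
E
```

```text
8.2 [0.50838899 0.15413524 0.11115205] [-3.11113038e+00  4.28362270e-01  1.27313286e-04] [-14.6438384    3.68053231  22.27773398] [ 0.28564002  1.9700099  -0.01432365]
```

View pics/s4.png

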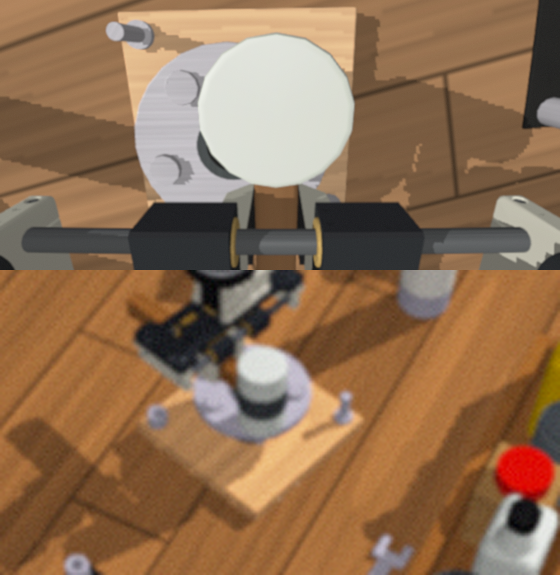

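Stud_b appears to be seated: the force is 27 N net with no further travel, at about the expected height. The head has tilted a little. I'll lift and look before stud_a.

Request:
{"fn": "drive_tool", "kwargs": {
  "steps": [1.5,0,0,2,0,0,0,1.5,0,0,6,0,0,0,1.5,0,0,10,0,0,0,1.5,0,-4,13,0,0,0,1.5,-1,-8,15.5,0,0,0,1.5,-2,-12,15.5,0,0,0,1.5,-2.6,-14.6,15.5,0,0,0,1.5,-2.6,-14.6,15.5,0,0,0,1.5,-2.6,-14.6,15.5,0,0,0,1.5,-2.6,-14.6,15.5,0,0,0]
}}

```text
t: 9.3
ee_pos: [0.4835, 0.0078, 0.2633]
tool_rot: [-3.112, 0.428, 0.0]
force: [-0.2, 0.3, -4.6]
width: 0.0212
finger_force: 60.0
```

```bash
python3 - <<'E'
from h import *
s=observe(); print(s["t"],s["ee_pos"],s["tool_rot"],s["force"],s["moment"])
W=capture("wrist")[...,::-1]; cv2.imwrite("pics/w5full.png",W)
d=cv2.resize(W[95:240,60:360],(600,290),interpolation=cv2.INTER_CUBIC)
c=cv2.resize(W[95:240,55:225],None,fx=3.5,fy=3.5,interpolation=cv2.INTER_CUBIC)
cv2.imwrite("pics/w5.png",c)
for n in ["w2","w5full"]:
    g=cv2.imread(f"pics/{n}.png"); m=(g.min(2)>205).astype(np.uint8); k=cv2.connectedComponentsWithStats(m); i=1+k[2][1:,4].argmax(); print(n,k[2][i],k[3][i])
E
```

```text
9.3 [0.48354646 0.0078359  0.26332944] [-3.11195960e+00  4.28412128e-01  4.82184453e-04] [-0.18337812  0.32415115 -4.61583455] [0.09909334 0.21956175 0.00446361]
w2 [  196    89   152   151 17733] [271.49252806 164.17893193]
w5full [  198    93   154   151 18085] [274.83118607 167.92330661]
```

View pics/w5.png

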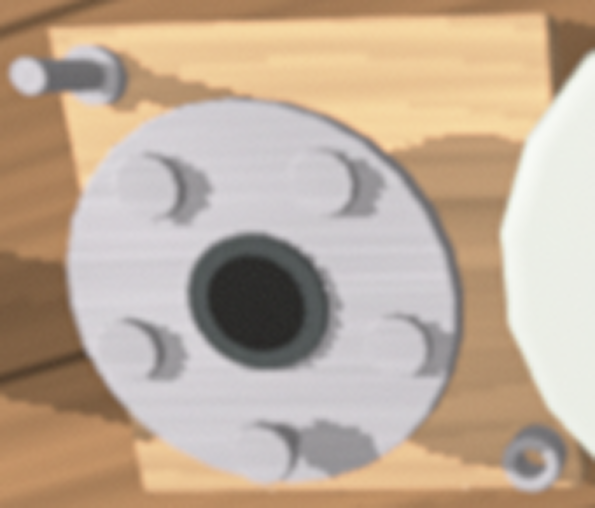

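Stud_b's shadow now matches those of the home studs, so it is seated. Only the lower one, stud_a at crop (265,450), still stands proud.

Request:
{"fn": "drive_tool", "kwargs": {
  "steps": [1.5,-1,4.5,0,0,0,0,1.5,-2.5,9,0,0,0,0,1.5,-4,13.5,0,0,0,0,1.5,-5.4,18,0,0,0,0,1.5,-5.4,19.7,-4,0,0,0,1.5,-5.4,19.7,-8,0,0,0,1.5,-5.4,19.7,-11.3,0,0,0,1.5,-5.4,19.7,-11.3,0,0,0,1.5,-5.4,19.7,-11.3,0,0,0,1.5,-5.4,19.7,-11.3,0,0,0]
}}

```text
t: 10.35
ee_pos: [0.4308, 0.2049, 0.1527]
tool_rot: [-3.111, 0.429, -0.006]
force: [0.9, -1.3, -3.6]
width: 0.0219
finger_force: 60.0
```

Request:
{"fn": "drive_tool", "kwargs": {
  "steps": [1.5,0,0,-1,0,0,0,1.5,0,0,-1.5,0,0,0,1.5,0,0,-2,0,0,0,1.5,0,0,-2.5,0,0,0,1.5,0,0,-2.9,0,0,0,1.5,0,0,-3.2,0,0,0,1.5,0,0,-3.4,0,0,0,1.5,0,0,-3.6,0,0,0]
}}

```text
t: 11.15
ee_pos: [0.4292, 0.2042, 0.115]
tool_rot: [3.112, -0.429, 0.0]
force: [-4.0, -0.2, 4.7]
width: 0.0218
finger_force: 60.0
```

Request:
{"fn": "drive_tool", "kwargs": {
  "steps": [1.5,0,0,-0.2,0,0,0,1.5,0,0,-0.3,0,0,0,1.5,0,0,-0.3,0,0,0]
}}

```text
t: 11.45
ee_pos: [0.4292, 0.2043, 0.1118]
tool_rot: [3.112, -0.429, -0.0]
force: [-4.9, -0.5, 5.4]
width: 0.0215
finger_force: 60.0
```

Request:
{"fn": "drive_tool", "kwargs": {
  "steps": [1.5,0,0,-0.2,0,0,0,1.5,0,0,-0.3,0,0,0,1.5,0,0,-0.3,0,0,0]
}}

```text
t: 11.75
ee_pos: [0.4284, 0.2046, 0.1102]
tool_rot: [-3.112, 0.429, 0.001]
force: [-13.0, -0.3, 19.5]
width: 0.0216
finger_force: 60.0
```

Request:
{"fn": "drive_tool", "kwargs": {
  "steps": [1.5,0,0,-0.1,0,0,0,1.5,0,0,-0.2,0,0,0,1.5,0,0,-0.2,0,0,0]
}}

```text
t: 12.05
ee_pos: [0.4276, 0.2048, 0.1083]
tool_rot: [-3.112, 0.429, 0.003]
force: [-17.7, 0.8, 24.0]
width: 0.0216
finger_force: 60.0
```

Request:
{"fn": "drive_tool", "kwargs": {
  "steps": [1.5,0,0,2,0,0,0,1.5,0,0,6,0,0,0,1.5,0,0,10,0,0,0,1.5,1,-4,13,0,0,0,1.5,2,-8,15.4,0,0,0,1.5,3.5,-12.5,15.4,0,0,0,1.5,5,-17,15.4,0,0,0,1.5,5.4,-19.7,15.4,0,0,0,1.5,5.4,-19.7,15.4,0,0,0,1.5,5.4,-19.7,15.4,0,0,0]
}}

```text
t: 13.05
ee_pos: [0.4833, 0.0067, 0.2598]
tool_rot: [-3.111, 0.432, 0.002]
force: [-0.6, 0.8, -5.6]
width: 0.0214
finger_force: 60.0
```

```bash
python3 - <<'E'
from h import *
s=observe(); print(s["t"],s["ee_pos"],s["tool_rot"],s["force"],s["moment"])
W=capture("wrist")[...,::-1]; cv2.imwrite("pics/w6full.png",W)
c=cv2.resize(W[95:240,55:225],None,fx=3.5,fy=3.5,interpolation=cv2.INTER_CUBIC)
cv2.imwrite("pics/w6.png",c)
for n in ["w2","w6full"]:
    g=cv2.imread(f"pics/{n}.png"); m=(g.min(2)>205).astype(np.uint8); k=cv2.connectedComponentsWithStats(m); i=1+k[2][1:,4].argmax(); print(n,k[2][i],k[3][i])
E
```

```text
13.05 [0.48333653 0.00670623 0.25984718] [-3.11149364e+00  4.32251494e-01  1.83590497e-03] [-0.61403209  0.78165706 -5.58009065] [0.13296019 0.27983284 0.01814526]
w2 [  196    89   152   151 17733] [271.49252806 164.17893193]
w6full [  197   100   157   152 18581] [274.91975674 175.55556752]
```

View pics/w6.png

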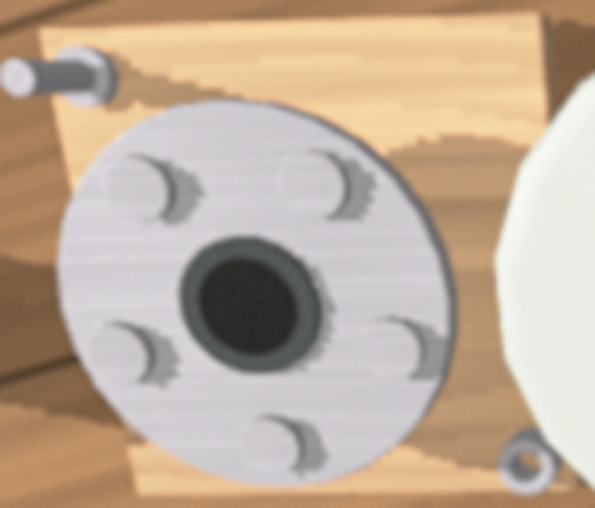

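All five studs now show the same short shadows. The mallet head has pitched up about 0.09 rad in the grip, so I level it while carrying it back.

Request:
{"fn": "drive_tool", "kwargs": {
  "steps": [1.5,2,-4,0,0.024,0.087,0,1.5,4,-8,0,0.024,0.087,0,1.5,6.5,-12,0,0.024,0.087,0,1.5,9,-16,0,0.024,0.087,0,1.5,11,-19.9,0,0.024,0.087,0,1.5,11,-19.9,-5,0.024,0.087,0,1.5,11,-19.9,-10,0.024,0.087,0,1.5,11,-19.9,-15,0.024,0.087,0,1.5,11,-19.9,-18,0.024,0.087,0,1.5,11,-19.9,-20,0.024,0.087,0,1.5,11,-19.9,-20,0.024,0.087,0,1.5,11,-19.9,-20,0.024,0.087,0]
}}

```text
t: 14.3
ee_pos: [0.5939, -0.1908, 0.061]
tool_rot: [-3.098, 0.425, 0.14]
force: [-0.4, 0.1, -3.2]
width: 0.0218
finger_force: 60.0
```

```bash
python3 - <<'E'
from h import *
s=observe(); print(s["t"],s["ee_pos"],s["tool_rot"],s["force"],s["moment"])
W=capture("wrist")[...,::-1]; I=capture("scene")[...,::-1]
cv2.imwrite("pics/w7.png",np.vstack([W[40:320],cv2.resize(I[160:320,170:390],(407,296),interpolation=cv2.INTER_CUBIC)[:, :].copy() if 0 else cv2.resize(cv2.copyMakeBorder(I[160:320,170:390],0,0,0,83,cv2.BORDER_CONSTANT),(560,296),interpolation=cv2.INTER_CUBIC)]))
E
```

```text
14.3 [ 0.59394321 -0.19081421  0.06099132] [-3.09773613  0.42495908  0.13958565] [-0.41381914  0.11862938 -3.23198806] [ 0.04583324  0.08536412 -0.04415507]
```

View pics/w7.png

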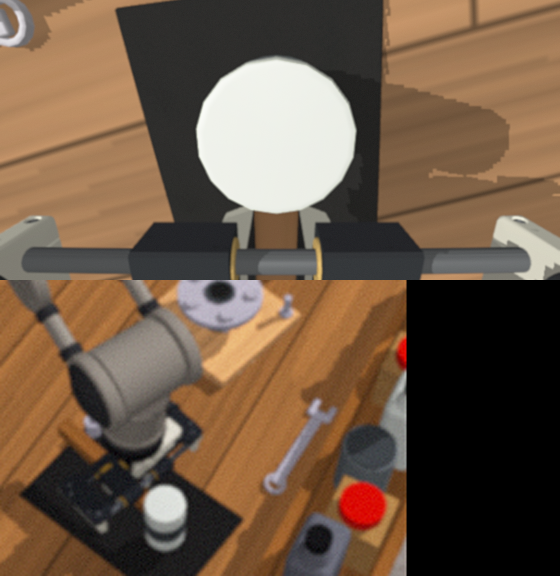

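The mallet is back over the mat, level, with its head at (276,135). I lower it gently until it touches.

Request:
{"fn": "drive_tool", "kwargs": {
  "steps": [1.5,0,0,-1,0,0,0,1.5,0,0,-1.7,0,0,0,1.5,0,0,-2,0,0,0,1.5,0,0,-2.2,0,0,0,1.5,0,0,-2.2,0,0,0]
}}

```text
t: 14.9
ee_pos: [0.5931, -0.1918, 0.0384]
tool_rot: [-3.097, 0.427, 0.141]
force: [0.2, -0.9, -4.7]
width: 0.0214
finger_force: 60.0
```

Request:
{"fn": "drive_tool", "kwargs": {
  "steps": [1.5,0,0,-0.2,0,0,0,1.5,0,0,-0.2,0,0,0,1.5,0,0,-0.2,0,0,0]
}}

```text
t: 15.2
ee_pos: [0.5936, -0.192, 0.0371]
tool_rot: [-3.098, 0.428, 0.139]
force: [-0.4, -0.2, -3.1]
width: 0.022
finger_force: 60.0
```

Request:
{"fn": "drive_tool", "kwargs": {
  "steps": [1.5,0,0,-0.1,0,0,0,1.5,0,0,-0.2,0,0,0,1.5,0,0,-0.2,0,0,0]
}}

```text
t: 15.5
ee_pos: [0.5932, -0.1919, 0.0363]
tool_rot: [-3.098, 0.427, 0.139]
force: [-6.7, 2.7, 7.2]
width: 0.0213
finger_force: 60.0
```

Request:
{"fn": "drive_tool", "kwargs": {
  "steps": [1.5,0,0,-0.1,0,0,0,1.5,0,0,-0.2,0,0,0,1.5,0,0,-0.2,0,0,0]
}}

```text
t: 15.8
ee_pos: [0.5926, -0.1918, 0.0351]
tool_rot: [-3.098, 0.427, 0.141]
force: [-10.3, 1.6, 13.0]
width: 0.0218
finger_force: 60.0
```

Request:
{"fn": "drive_tool", "kwargs": {
  "steps": [1.5,0,0,0.2,0,0,0,1.5,0,0,0.2,0,0,0,9,0,0,0.2,0,0,0,9,0,0,0.2,0,0,0,9,0,0,0.2,0,0,0,9,0,0,0.2,0,0,0,9,0,0,0.2,0,0,0,9,0,0,0.2,0,0,0,9,0,0,0.2,0,0,0,9,0,0,0.2,0,0,0],
  "grip_force": 10
}}

```text
t: 16.8
ee_pos: [0.5933, -0.1918, 0.0348]
tool_rot: [-3.097, 0.427, 0.14]
force: [-0.7, 0.1, -0.0]
width: 0.0808
finger_force: 0.0
```

Request:
{"fn": "drive_tool", "kwargs": {
  "steps": [9,0,0,2,0,0,0,9,0,0,6,0,0,0,9,0,0,11,0,0,0,9,0,0,16,0,0,0,9,0,0,21,0,0,0,9,-4,0,24,0,0,0,9,-8,0,24,0,0,0,9,-8,0,24,0,0,0,9,-8,0,24,0,0,0]
}}

```text
t: 17.7
ee_pos: [0.513, -0.1918, 0.2753]
tool_rot: [-3.097, 0.428, 0.138]
force: [-0.2, 0.0, -0.5]
width: 0.0902
finger_force: 0.0
```

```bash
python3 - <<'E'
from h import *
s=observe(); print(s["t"],s["ee_pos"],s["width"],s["force"])
C=cam("wrist"); W=capture("wrist"); cv2.imwrite("pics/w8.png",W[...,::-1])
m=(W.min(2)>205).astype(np.uint8); k=cv2.connectedComponentsWithStats(m)
for i in range(1,k[0]):
    if k[2][i][4]>300: print(k[2][i],k[3][i],onz(C,k[3][i],.095))
for t in ["mallet","socket"]:
    for q in spotter.regions_of(t,"wrist")[:2]:
        p=np.argwhere(q["mask"]); e=p[p[:,0]>p[:,0].max()-2].mean(0)[::-1]
        print(t,q["confidence"],q["xy"],"handle end",onz(C,e,.063),onz(C,q["xy"],.03))
E
```

```text
17.7 [ 0.51295606 -0.19181936  0.27532836] 0.09023633354383892 [-0.17457114  0.01376486 -0.45350434]
[ 46   0  79  32 396] [93.00252525 16.00505051] [[ 0.71760154 -0.06299746  0.095     ]]
[ 228    6   52   60 2434] [253.49506984  35.59901397] [[ 0.6566092  -0.20905927  0.095     ]]
[ 443  152  117   61 5351] [501.05550364 184.68716128] [[ 0.42795624 -0.45041448  0.095     ]]
[   0  179   59   86 2583] [ 26.77816492 224.64266357] [[0.53708947 0.1342846  0.095     ]]
[537 279  23  36 343] [547.54810496 295.54227405] [[ 0.23194706 -0.52352394  0.095     ]]
mallet 0.78 [256.7, 66.0] handle end [[ 0.46073383 -0.15399141  0.063     ]] [[ 0.63406235 -0.20140857  0.03      ]]
socket 0.62 [226.2, 202.1] handle end [[ 0.47356909 -0.10848968  0.063     ]] [[ 0.47475755 -0.10590757  0.03      ]]
```

The mallet stands at its starting place (head 0.657, -0.209; handle end 0.461, -0.154). The socket hasn't moved and the gripper is clear.

```bash
python3 -c "
from plant import bot; print(bot.hand_in())"
```

```text
the job is handed in; nothing more can be done
None
```

I drove both proud studs home with the white-headed mallet (in the last picture all five heads look equally low), laid it back at its starting place on the mat, let go, and handed the job in at about 18 s.

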